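# Tighten the water pump's clamp bolt with a ratchet wrench

## Robot

A 6-joint arm with a two-finger parallel gripper is mounted at the origin on the work surface. World frame = base frame: x ahead of the robot, y to its left, z up, the work surface at z = 0. Lengths are in m, angles in rad, forces in N, time in s.
With the tool pointing down it reaches from about 0.35 to 0.85 m from the base axis. Payload 8.1 kg.
Tool frame: the origin (TCP) lies between the finger pads; the fingertips stand 11 mm ahead of it and the grasp point (between the pads) lies 8 mm behind it (robot.tips_ahead is the distance from the TCP to the fingertips, in m); z points along the fingers, y is the line along which they close (so a half turn about z gives the same grasp; the last joint's range is limited). The gripper opens to 93 mm and grips with 3 to 60 N. Pads are 15 mm wide; open, the fingers measure 128 mm over their backs; the gripper's body (75 mm by 188 mm) begins 65 mm behind the grasp point.
Start: joints at [-1.249, 0.13, 1.488, -0, 1.523, -0.085], TCP at [0.237, -0.551, 0.23] pointing down, gripper open.
Joint ranges: [-2.96, 2.96], [-0.89, 2.26], [0.02, 2.5], [-1.34, 4.48], [0, 2.73], [-2.66, 2.66]. Speed limits (rad/s): [2.39, 2.39, 2.79, 3.14, 3.14, 3.14].

## Interface

Orientations are given as a rotation vector (axis times angle).
In Python, from plant import robot gives the robot as it stands. The module is installed in compiled form; this text tells all that it offers.
- The arm moves only by the tool move_arm, never from a script. Its argument "deltas" is one flat list of numbers, 7 for each row, row after row: the shift along the tool's x, y, z in m, then the turn, a rotation vector about the tool's x, y, z in rad, then the opening, from 0 (shut) to 1 (fully open). A call has 1 to 12 rows; each row is the pose to reach, as a shift and turn from the pose commanded when the call began, along the tool's axes at that moment; what a row does not reach only later rows make up. A row lasts 1/8 s, in which the tool goes at most 62.5 mm and 10.7 degrees, less where a joint would pass 70% of its speed; a pose out of reach is approached as far as the arm can. A call with a gripper value outside its range is refused whole. The fingers move at their own pace and stop on an object; "squeeze" is the grip in N (left out, the last holds). Time passes only in rows, so rows that repeat a pose let the fingers close. It gives the time, the measured TCP pose, the force, the opening and the grip force at its end, in the units of the state.
- robot.read_state(): the state, without advancing time (a new reading comes with each control period).
- robot.read_camera(name): name is "side" or "top" or "wrist"; returns (picture, depth): 384x512x3 uint8, red, green, blue; 384x512 float32, m along the optical axis (not along the pixel's ray), 0 where there is no reading.
- robot.camera_model(name): a dict with "K" (3x3 intrinsics, pixels), "R" (3x3) and "t" (3): a world point X has camera coordinates R X + t; the wrist camera has in their place "tool_from_camera" (4x4, takes a point from camera to tool coordinates, whose origin is the TCP and whose axes are the flange's). Camera axes: x right, y down, z forward; pixel columns grow to the right and rows downward; lengths in m; the calibration is good to about 2 mm. A picture is of the moment at which its call begins: read the wrist's pose just before it. camera_model takes no time and is no camera call.
- robot.close_job(): hands the job in; it is judged then, once.
Trained networks look in the newest picture that a camera, given by its name, has taken for a name from the list of things; names that differ only in an ending like _2 or _b are one class to them, and where a whole thing is asked for, a point or a joint stands for the part that bears it (a point fixed in the world has none). Each returns a list of dicts, best first, with "confidence" (0 to 1); they miss things now and then, are a little off and sometimes report something else, mostly with a low value. They report only what shows in the picture. A call takes as long as a camera call.
- robot.recognise(camera, label): "uv" ([column, row] in pixels, amid what is visible of it).
The state is a dict: "t": time; "q": joint angles; "dq": joint speeds; "joint_torque": joint torques, N m; "tool_pos": TCP position; "orientation": TCP orientation; "force": force on the tool from outside, world axes, zero at the start; "wrist_torque": the same for the moment, N m; "opening": finger opening in m; "gripper_force": force on a finger pad.
Only numpy, scipy, OpenCV 4.12 (cv2) and the standard library are available. Lean on these libraries where they do the work, as an engineer would, in place of code of your own. Each camera call takes 0.05 s, during which the arm holds its last target. There are 200 camera calls.

## Task

The ratchet wrench on the water pump's clamp bolt is still set to loosen. Tip its little direction lever right over to the other side, swing the handle counter-clockwise (seen from above) by about 40 degrees to feel that it free-wheels and the bolt stays put, then swing it clockwise by about 75 degrees so that the bolt is tightened by at least an eighth of a turn. Let go, and do not loosen the bolt on the way.

Things in the scene. Friction and masses are not known exactly. Their poses are not given: they have to be found in the camera images.
- lever_tip (a point): Top centre of the direction lever: steel paddle 8 thick, 22 wide, 28 mm tall, on a stem over the middle of the wrench's round head (58 mm across), on the bolt's axis. It tips about a line along the handle, 50 mm below this point, 4 mm above the head. It starts leaning 23 deg to the handle's counter-clockwise side (loosen), stays where put; 1.5 N moves it. Axes: z up the lever, -y along the handle.
- handle_grip (a point): Centre of the wrench handle's grip, a level black rubber bar 22 mm thick, 70 mm long (35 each way), 126 mm over the bar top. Axes: -y outward along the handle, z up, x to its counter-clockwise side; the bolt's vertical axis lies 105 mm off towards +y. It swings level about that axis; room at start: 37 deg or more clockwise, 45 counter-clockwise. The fixed pump beneath ends 15 mm below it.
- direction_lever (a joint): Tilt of the direction lever, rad. About -0.4: leans to the handle's counter-clockwise side (drives the bolt counter-clockwise, loosening; free-wheels clockwise). About +0.4: leans to the clockwise side (drives clockwise, tightening; free-wheels counter-clockwise). Its tip travels about 39 mm in all.
- bolt (a joint): Turn of the clamp bolt, rad: 0 at the start, positive clockwise seen from above (tighter). Driving it takes about 3 N at the handle grip, free-wheeling under 1.5 N. After each change of swing direction the handle moves up to 18 degrees before the next ratchet tooth takes the bolt along.

How it is judged:
By the outcome, as a careful person would: the job done as asked, in the order asked, and still so for the second after the job is handed in, with the robot touching nothing.
It also fails if it takes over 51 s, if anything falls off the work surface, if the arm or the gripper's body presses on something with over 40 N, if the wrist force passes 120 N, or if a joint passes its speed limit or range.

## Working session

There is one attempt and no reset: what is moved stays moved. The work goes in short steps, Python scripts to look and compute and a tool call to move; the robot and the scene stay as the last step left them, time stands still between calls to the robot, and variables do not carry over. Pictures are saved under pics/ and viewed, at most 10 in all, crops included, and the job is handed in when it is done.

Besides the shell and the picture viewer there is one more tool, called after ">>>" in YAML: its name, and indented under it one key for each argument. move_arm: Moves the arm, as the interface text tells. Its arguments: {"type":"object","properties":{"deltas":{"type":"array","items":{"type":"number"}},"squeeze":{"type":"number"}},"required":["deltas"]}

```bash
mkdir -p pics; cat > h.py <<'E'
from plant import robot
import numpy as np, cv2
from scipy.spatial.transform import Rotation as Rn
def look(n,name=None):
    s=robot.read_state(); p,d=robot.read_camera(n)
    if name: cv2.imwrite('pics/'+name,p[:,:,::-1])
    m=robot.camera_model(n); K=np.array(m['K'])
    v,u=np.mgrid[0:384,0:512]
    C=np.stack([(u-K[0,2])/K[0,0]*d,(v-K[1,2])/K[1,1]*d,d],-1)
    if n=='wrist':
        T=np.array(m['tool_from_camera']); X=C@T[:3,:3].T+T[:3,3]
        X=X@Rn.from_rotvec(s['orientation']).as_matrix().T+np.array(s['tool_pos'])
    else: X=(C-np.array(m['t']))@np.array(m['R'])
    X[d==0]=np.nan
    return p,X
E
python3 - <<'E'
from h import *
s=robot.read_state(); print(s['t'],s['tool_pos'],Rn.from_rotvec(s['orientation']).as_matrix().round(3))
for c in('top','side'):
    p,X=look(c,c+'0.png')
    for l in('lever_tip','handle_grip'):
        for r in robot.recognise(c,l)[:3]:
            u,v=map(int,np.round(r['uv'])); print(c,l,r['confidence'],u,v,X[v,u].round(3))
a=cv2.imread('pics/top0.png');b=cv2.imread('pics/side0.png')
cv2.imwrite('pics/b0.png',cv2.resize(np.vstack([a,b]),(400,600),interpolation=cv2.INTER_AREA))
E
```

```text
0.0 [ 0.23723044 -0.5505127   0.22858648] [[ 0.918  0.396 -0.001]
 [ 0.396 -0.918  0.002]
 [ 0.    -0.002 -1.   ]]
top lever_tip 0.74 292 203 [0.565 0.001 0.162]
top handle_grip 0.65 307 203 [ 0.567 -0.025  0.129]
side lever_tip 0.58 277 220 [ 0.564 -0.008  0.161]
side handle_grip 0.87 284 241 [ 0.566 -0.034  0.128]
```

View pics/top0.png

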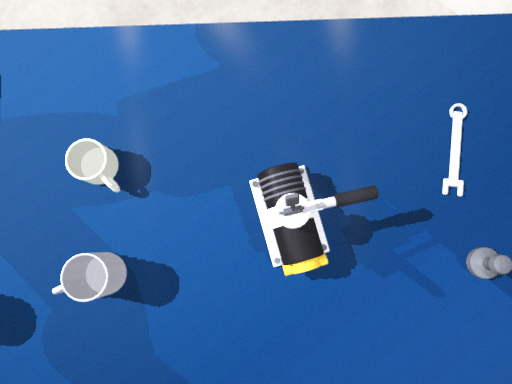

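View pics/side0.png

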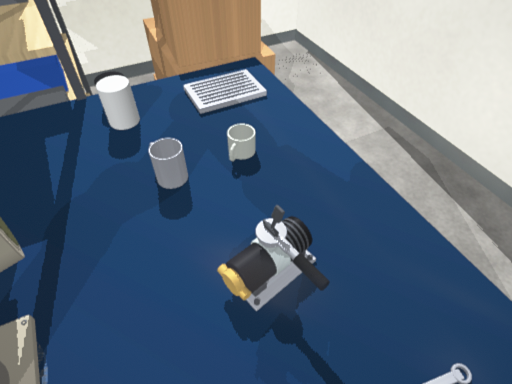

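The top view shows the wrench head near (292,208), the handle running right to (378,190), the rubber grip around (357,196), and the lever paddle near (292,200), leaning towards the top of the picture. The side view shows the lever at (277,216) and the grip at (312,270).

```bash
python3 - <<'E'
from h import *
p,X=look('top')
for u,v in((292,200),(292,196),(293,204),(283,214),(300,214),(330,201),(345,198),(357,196),(370,192),(376,191)): print(u,v,X[v,u].round(3),p[v,u])
m=(X[...,2]>.07)&(X[...,2]<.25)&(abs(X[...,0]-.57)<.12)&(abs(X[...,1]+.06)<.16)
Q=X[m]; print(np.histogram(Q[:,2],np.arange(.07,.2,.005)))
g=m.copy(); v,u=np.mgrid[0:384,0:512]; g&=(u>337)&(u<380)&(v<210)
G=X[g]; print('grip',len(G),G.mean(0),G.min(0),G.max(0)); 
xy=G[:,:2]-G[:,:2].mean(0);print(np.linalg.svd(xy,full_matrices=False)[2])
h=m&(X[...,2]>.14);print('lever',X[h].mean(0),X[h].min(0),X[h].max(0),h.sum())
E
```

```text
292 200 [0.568 0.001 0.172] [81 84 94]
292 196 [0.574 0.001 0.179] [154 160 170]
293 204 [ 0.564 -0.001  0.158] [84 88 94]
283 214 [0.55  0.014 0.129] [196 196 208]
300 214 [ 0.55  -0.014  0.128] [251 251 253]
330 201 [ 0.569 -0.062  0.133] [254 254 255]
345 198 [ 0.573 -0.086  0.135] [68 69 72]
357 196 [ 0.576 -0.105  0.133] [65 68 78]
370 192 [ 0.581 -0.126  0.137] [65 62 68]
376 191 [ 0.583 -0.136  0.135] [61 60 64]
(array([ 432,  567,  711, 1118,  111,    0,    0,    0,    0,    0,   15,
        780,  586,  271,   15,    8,    7,   15,   18,   25,   23,   69,
         10,    0,    0]), array([0.07 , 0.075, 0.08 , 0.085, 0.09 , 0.095, 0.1  , 0.105, 0.11 ,
       0.115, 0.12 , 0.125, 0.13 , 0.135, 0.14 , 0.145, 0.15 , 0.155,
       0.16 , 0.165, 0.17 , 0.175, 0.18 , 0.185, 0.19 , 0.195]))
grip 544 [ 0.57698202 -0.10586498  0.13300378] [ 0.56111008 -0.13912321  0.12301265] [ 0.59381001 -0.07427143  0.13873115]
[[-0.20639892  0.97846793]
 [ 0.97846793  0.20639892]]
lever [0.56791726 0.00179947 0.16783189] [ 0.55130531 -0.01303108  0.14028854] [0.57838871 0.0204953  0.18198336] 190
```

```bash
cat >> h.py <<'E'
A=np.array([.555,-.003])
def tool(P,yaw):
    "shift in tool axes and turn to reach pointing down at P with tool x at yaw"
    s=robot.read_state(); R=Rn.from_rotvec(s['orientation']).as_matrix()
    x=np.array([np.cos(yaw),np.sin(yaw),0]); z=np.array([0,0,-1.]); G=np.stack([x,np.cross(z,x),z],1)
    return (R.T@(np.array(P)-s['tool_pos'])).round(4), Rn.from_matrix(R.T@G).as_rotvec().round(4)
E
python3 - <<'E'
from h import *
p,X=look('top'); print(X[263,490],X[263,500],X[230:300,455:512,2].max())
print(tool([.619,.010,.26],1.779))
E
```

```text
[ 0.4614526  -0.34018467  0.06870055] [ 0.46176076 -0.35020796  0.08200421] nan
(array([ 0.5724, -0.3642, -0.0304]), array([-2.0000e-04, -2.0000e-04, -1.3722e+00]))
```

>>> move_arm:
  deltas: [0.05,-0.03,-0.03,0,0,-0.15,0,0.1,-0.064,-0.03,0,0,-0.3,0,0.15,-0.095,-0.03,0,0,-0.45,0,0.2,-0.127,-0.03,0,0,-0.6,0,0.25,-0.16,-0.03,0,0,-0.75,0,0.3,-0.19,-0.03,0,0,-0.9,0,0.35,-0.223,-0.03,0,0,-1.05,0,0.4,-0.255,-0.03,0,0,-1.2,0,0.45,-0.286,-0.03,0,0,-1.3,0,0.5,-0.318,-0.03,0,0,-1.372,0,0.55,-0.35,-0.03,0,0,-1.372,0,0.572,-0.364,-0.03,0,0,-1.372,0]

```text
t: 1.9
tool_pos: [0.6197, 0.0127, 0.2593]
orientation: [-1.975, -2.442, -0.001]
force: [-0.1, 0.4, -0.3]
opening: 0.0004
gripper_force: 0.0
```

```bash
python3 - <<'E'
from h import *
s=robot.read_state();print(s['t'],s['tool_pos'],s['q'],s['opening'],s['force'])
p,X=look('wrist','w1.png')
for l in('lever_tip','handle_grip'):
    for r in robot.recognise('wrist',l)[:2]:
        u,v=map(int,np.round(r['uv'])); print(l,r['confidence'],u,v,X[v,u].round(3))
m=(X[...,2]>.145)&(X[...,2]<.2)&(np.hypot(X[...,0]-.565,X[...,1])<.05); Q=X[m]
if len(Q): print(len(Q),Q.mean(0),Q.min(0),Q.max(0))
print(tool([.619,.010,.172],1.779))
E
```

```text
1.9 [0.61974569 0.01267743 0.25932876] [-6.25932584e-02  1.73631734e-01  1.38680620e+00  5.98139200e-04
  1.58125101e+00 -2.73315884e-01] 0.0003995343156210402 [-0.0571973   0.40058178 -0.34587655]
lever_tip 0.86 193 194 [0.568 0.008 0.179]
handle_grip 0.58 192 190 [0.565 0.009 0.171]
417 [0.56972407 0.00147246 0.17344751] [ 0.55630085 -0.01122677  0.14538377] [0.57791286 0.01082624 0.18202382]
(array([-0.0007, -0.    ,  0.0872]), array([-0.0007, -0.0001,  0.0021]))
```

View pics/w1.png

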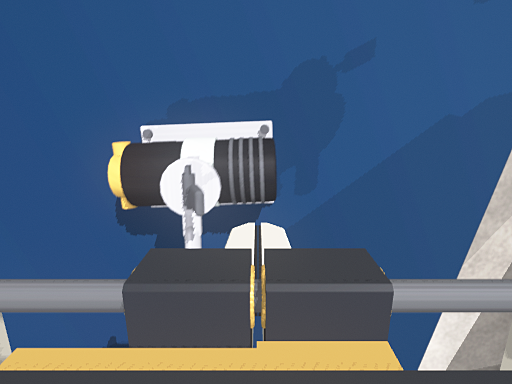

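The wrist view shows the lever paddle at (190,190) over the head (190,187), leaning right toward the closed fingers at (260,235). That agrees with the estimate, so I descend and push along tool -y.

>>> move_arm:
  deltas: [0,0,0.05,0,0,0,0,0,0,0.088,0,0,0,0,0,0,0.088,0,0,0,0,0,-0.01,0.088,0,0,0,0,0,-0.02,0.088,0,0,0,0,0,-0.027,0.088,0,0,0,0,0,-0.034,0.088,0,0,0,0,0,-0.041,0.088,0,0,0,0,0,-0.048,0.088,0,0,0,0,0,-0.048,0.088,0,0,0,0]

```text
t: 3.3
tool_pos: [0.5709, -0.0004, 0.1712]
orientation: [-1.978, -2.439, 0.001]
force: [0.0, -0.3, -0.5]
opening: 0.0005
gripper_force: 0.0
```

```bash
cat > lev.py <<'E'
import sys
from h import *
for c in ('top','side'):
    p,X=look(c,sys.argv[1]+c+'.png')
    m=(X[...,2]>.142)&(X[...,2]<.19)&(np.hypot(X[...,0]-A[0],X[...,1]-A[1])<.05)
    Q=X[m]; n=np.array([.978,.206]); o=np.array([.206,-.978])
    D=Q[:,:2]-A
    for a,b in((.142,.15),(.15,.16),(.16,.17),(.17,.19)):
        k=(Q[:,2]>a)&(Q[:,2]<=b)&(abs(D@o)<.014)
        if k.any(): print(c,a,k.sum(),np.percentile(D[k]@n,[5,50,95]).round(4))
E
python3 lev.py a; python3 -c "
import cv2,numpy as np
a=cv2.imread('pics/atop.png')[140:280,220:400];b=cv2.imread('pics/aside.png')[180:320,200:380]
cv2.imwrite('pics/a.png',cv2.resize(np.hstack([a,b]),None,fx=2.2,fy=2.2))"
```

```text
side 0.142 8 [-0.0051 -0.0038 -0.0019]
side 0.15 12 [-0.0072 -0.0065  0.0127]
side 0.16 59 [-0.008   0.0012  0.025 ]
side 0.17 197 [-0.009   0.0003  0.0265]
```

View pics/a.png

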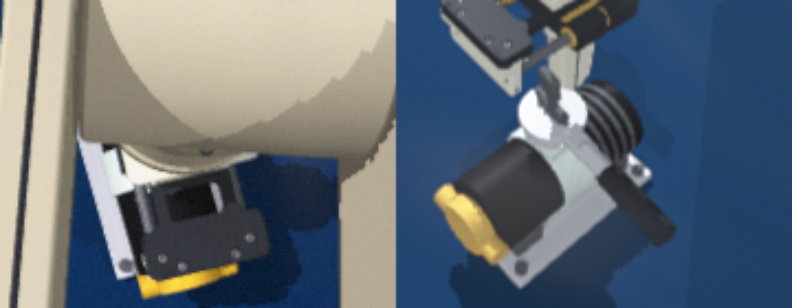

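The side crop shows the lever (about (548,85)) roughly upright with the finger behind it. I keep pushing in small steps.

>>> move_arm:
  deltas: [0,-0.004,0,0,0,0,0,0,-0.008,0,0,0,0,0,0,-0.012,0,0,0,0,0,0,-0.012,0,0,0,0,0]

```text
t: 3.9
tool_pos: [0.56, -0.0029, 0.1719]
orientation: [1.979, 2.44, 0.0]
force: [2.4, 0.4, -1.0]
opening: 0.0005
gripper_force: 0.8
```

```bash
python3 lev.py b
```

```text
side 0.142 1 [-0.0075 -0.0075 -0.0075]
side 0.15 12 [-0.0154 -0.0118  0.008 ]
side 0.16 46 [-0.0164 -0.0018  0.013 ]
side 0.17 192 [-0.0209 -0.0107  0.0154]
```

>>> move_arm:
  deltas: [0,-0.002,0,0,0,0,0,0,-0.004,0,0,0,0,0,0,-0.004,0,0,0,0,0]

```text
t: 4.38
tool_pos: [0.5588, -0.0033, 0.1731]
orientation: [1.976, 2.436, 0.007]
force: [12.2, 2.4, -1.3]
opening: 0.0007
gripper_force: 5.5
```

>>> move_arm:
  deltas: [0,0.03,0,0,0,0,0,0,0.03,-0.06,0,0,0,0.3,-0.05,0.02,-0.08,0,0,0,0.6,-0.1,0.01,-0.08,0,0,0,0.6,-0.1,0,-0.08,0,0,0,0.6,-0.1,0,-0.08,0,0,0,0.6]

```text
t: 5.12
tool_pos: [0.5759, -0.1014, 0.2512]
orientation: [-1.979, -2.438, 0.001]
force: [0.6, 0.7, -0.1]
opening: 0.0454
gripper_force: 0.0
```

```bash
python3 lev.py c; python3 - <<'E'
from h import *
s=robot.read_state();print(s['t'],s['tool_pos'],s['q'],s['opening'],s['force'])
p,X=look('wrist','w2.png')
for l in('lever_tip','handle_grip'):
    for r in robot.recognise('wrist',l)[:2]:
        u,v=map(int,np.round(r['uv'])); print(l,r['confidence'],u,v,X[v,u].round(3))
p,X=look('side')
m=(X[...,2]>.12)&(X[...,2]<.145)&(np.hypot(X[...,0]-.577,X[...,1]+.106)<.045)&(p.max(-1)<120)
G=X[m]; c=(np.percentile(G,2,0)+np.percentile(G,98,0))/2
print(len(G),c,G.mean(0),np.linalg.svd(G[:,:2]-G[:,:2].mean(0),full_matrices=False)[2][0])
E
python3 -c "
import cv2,numpy as np
a=cv2.imread('pics/w2.png');b=cv2.imread('pics/cside.png')[180:320,200:380]
b=cv2.resize(b,(400,311));a=cv2.resize(a,(400,300))
cv2.imwrite('pics/c.png',np.hstack([a,b[:300]]))"
```

```text
top 0.142 8 [-0.0013  0.0001  0.0016]
top 0.15 16 [-0.0057 -0.0039 -0.0014]
top 0.16 34 [-0.0093 -0.0074 -0.005 ]
top 0.17 96 [-0.0193 -0.0148 -0.0101]
side 0.142 1 [-0.0057 -0.0057 -0.0057]
side 0.15 8 [-0.0148 -0.0127 -0.0084]
side 0.16 13 [-0.0174 -0.0141 -0.0099]
side 0.17 60 [-0.0214 -0.0191 -0.0151]
5.225 [ 0.57650566 -0.10046791  0.25132384] [-2.60343833e-01  8.29499142e-02  1.49969074e+00  3.21058651e-04
  1.55969772e+00 -4.69080434e-01] 0.05289754816738624 [0.03882246 0.23098305 0.1346104 ]
lever_tip 0.86 245 65 [nan nan nan]
handle_grip 0.8 258 94 [ 0.559 -0.02   0.137]
537 [ 0.57041155 -0.10865236  0.12931007] [ 0.56918452 -0.11096528  0.13191654] [ 0.16773735 -0.98583172]
```

View pics/c.png

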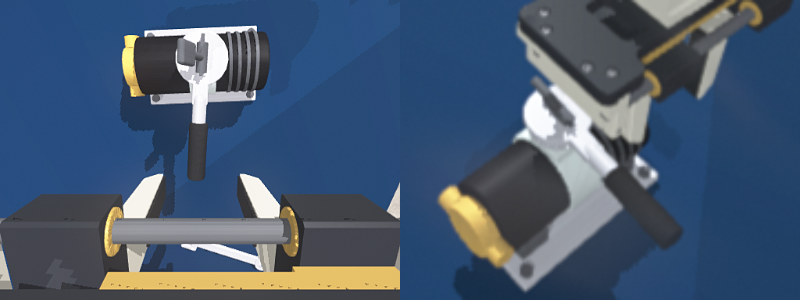

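The wrist crop shows the lever leaning to the left (clockwise) side at (188,52) and the grip at (197,150) between the fingers. The side crop agrees. I'll measure the grip from the wrist cloud.

```bash
cat > grip.py <<'E'
from h import *
for c in ('wrist','top'):
    p,X=look(c)
    D=X[...,:2]-A; r=np.hypot(D[...,0],D[...,1])
    m=(X[...,2]>.12)&(X[...,2]<.145)&(r>.06)&(r<.142)&(p.max(-1)<110)
    G=X[m]
    if len(G)<20: continue
    c0=np.percentile(G,[2,98],0).mean(0); d=np.linalg.svd(G[:,:2]-G[:,:2].mean(0),full_matrices=False)[2][0]
    f=c0[:2]-A
    print(c,len(G),c0.round(4),'axis dir deg',np.degrees(np.arctan2(d[1],d[0])).round(1)%180-180,'radial deg',np.degrees(np.arctan2(f[1],f[0])).round(1),np.percentile(np.hypot(*(G[:,:2]-A).T),[1,99]).round(3))
E
python3 grip.py; python3 -c "
from h import *
print(tool([.577,-.106,.128],1.779))"
```

```text
wrist 1682 [ 0.5716 -0.1068  0.1311] axis dir deg -81.2 radial deg -80.9 [0.072 0.139]
top 419 [ 0.5716 -0.0954  0.1313] axis dir deg -81.6 radial deg -79.8 [0.07  0.118]
(array([-0.0051, -0.0009,  0.1236]), array([-0.0001, -0.0001,  0.0008]))
```

>>> move_arm:
  deltas: [-0.005,-0.005,0.05,0,0,0.05,0.6,-0.005,-0.005,0.1,0,0,0.05,0.6,-0.005,-0.005,0.123,0,0,0.05,0.6,-0.005,-0.005,0.123,0,0,0.05,0.6,-0.005,-0.005,0.123,0,0,0.05,0.1,-0.005,-0.005,0.123,0,0,0.05,0.1,-0.005,-0.005,0.123,0,0,0.05,0.1,-0.005,-0.005,0.123,0,0,0.05,0.1]
  squeeze: 15

```text
t: 6.52
tool_pos: [0.5733, -0.1075, 0.1294]
orientation: [2.039, 2.389, 0.001]
force: [0.3, -0.1, 3.9]
opening: 0.0216
gripper_force: 15.0
```

```bash
cat > arc.py <<'E'
import sys
from h import *
s=robot.read_state(); R=Rn.from_rotvec(s['orientation']).as_matrix(); P=np.array(s['tool_pos'])
print(s['t'],P,s['opening'],s['gripper_force'],np.array(s['force']).round(1),'handle deg',np.degrees(np.arctan2(P[1]-A[1],P[0]-A[0])),'r',np.hypot(*(P[:2]-A)),'yaw-180',np.degrees(np.arctan2(R[1,0],R[0,0]))-180)
for a in np.arange(1,13)*float(sys.argv[1]):
    W=Rn.from_euler('z',a,degrees=True).as_matrix(); c=np.append(A,P[2])
    print(a,(R.T@(c+W@(P-c)-P)).round(4),(-np.radians(a)).round(4))
E
python3 arc.py 5
```

```text
6.525 [ 0.57327054 -0.10753122  0.12937795] 0.02164592496852274 15.016134828329086 [ 0.3 -0.1  3.9] handle deg -80.08568291298683 r 0.10611592460876806 yaw-180 -80.94646640065113
5.0 [0.0005 0.0092 0.    ] -0.0873
10.0 [0.0019 0.0184 0.    ] -0.1745
15.0 [0.004  0.0274 0.    ] -0.2618
20.0 [0.0069 0.0362 0.    ] -0.3491
25.0 [0.0106 0.0447 0.    ] -0.4363
30.0 [0.015  0.0528 0.    ] -0.5236
35.0 [0.0201 0.0606 0.    ] -0.6109
40.0 [0.0258 0.0678 0.0001] -0.6981
45.0 [0.0322 0.0746 0.0001] -0.7854
50.0 [0.0391 0.0807 0.0001] -0.8727
55.0 [0.0466 0.0862 0.0001] -0.9599
60.0 [0.0544 0.0911 0.0001] -1.0472
```

>>> move_arm:
  deltas: [0.0005,0.0092,0,0,0,-0.087,0.1,0.0019,0.0184,0,0,0,-0.175,0.1,0.004,0.0274,0,0,0,-0.262,0.1,0.0069,0.0362,0,0,0,-0.349,0.1,0.0106,0.0447,0,0,0,-0.436,0.1,0.015,0.0528,0,0,0,-0.524,0.1,0.02,0.0606,0,0,0,-0.611,0.1,0.026,0.068,0,0,0,-0.7,0.1,0.027,0.0692,0,0,0,-0.715,0.1,0.027,0.0692,0,0,0,-0.715,0.1]

```text
t: 7.78
tool_pos: [0.6379, -0.0705, 0.1294]
orientation: [1.076, 2.949, -0.0]
force: [5.1, -2.8, 1.0]
opening: 0.0214
gripper_force: 15.0
```

```bash
python3 arc.py -7; python3 lev.py d; python3 -c "
from h import *
look('wrist','w3.png')
a=cv2.imread('pics/w3.png');b=cv2.imread('pics/dside.png')[160:320,180:390]
cv2.imwrite('pics/d.png',np.hstack([cv2.resize(a,(400,300)),cv2.resize(b,(400,300))]))"
```

```text
7.775 [ 0.63791385 -0.07049795  0.12943248] 0.02138879983699526 15.006225407123566 [ 5.1 -2.8  1. ] handle deg -39.1481151778308 r 0.10691436308162179 yaw-180 -40.07515301568853
-7.0 [ 0.0006 -0.013  -0.    ] 0.1222
-14.0 [ 0.0028 -0.0259 -0.    ] 0.2443
-21.0 [ 0.0065 -0.0384 -0.    ] 0.3665
-28.0 [ 0.0117 -0.0504 -0.0001] 0.4887
-35.0 [ 0.0183 -0.0616 -0.0001] 0.6109
-42.0 [ 0.0263 -0.072  -0.0001] 0.733
-49.0 [ 0.0355 -0.0813 -0.0002] 0.8552
-56.0 [ 0.0457 -0.0894 -0.0002] 0.9774
-63.0 [ 0.0568 -0.0962 -0.0002] 1.0996
-70.0 [ 0.0687 -0.1016 -0.0002] 1.2217
-77.0 [ 0.0812 -0.1055 -0.0003] 1.3439
-84.0 [ 0.094  -0.1079 -0.0003] 1.4661
top 0.142 10 [-0.0039  0.0008  0.0026]
top 0.15 8 [-0.0085 -0.003  -0.0004]
top 0.16 4 [-0.0111 -0.0091 -0.0061]
side 0.142 3 [-0.0074 -0.0071 -0.0039]
side 0.15 11 [-0.0161 -0.0116 -0.0089]
side 0.16 9 [-0.0189 -0.0161 -0.0114]
side 0.17 37 [-0.0218 -0.0173 -0.0123]
```

View pics/d.png

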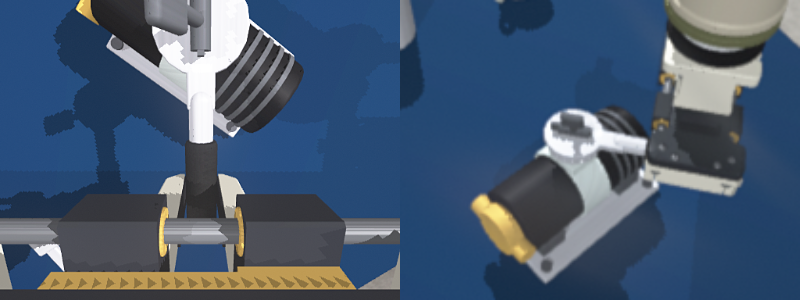

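The wrist crop shows the handle still between the fingers, and the side crop shows the lever leaning to the clockwise side. Now the clockwise swing of 75°.

>>> move_arm:
  deltas: [0.0006,-0.013,0,0,0,0.122,0.1,0.0028,-0.0259,0,0,0,0.244,0.1,0.0065,-0.0384,0,0,0,0.367,0.1,0.0117,-0.0504,0,0,0,0.489,0.1,0.0183,-0.0616,0,0,0,0.611,0.1,0.0263,-0.072,0,0,0,0.733,0.1,0.0355,-0.0813,0,0,0,0.855,0.1,0.0457,-0.0894,0,0,0,0.977,0.1,0.0568,-0.0962,0,0,0,1.1,0.1,0.0687,-0.1016,0,0,0,1.222,0.1,0.078,-0.1046,0,0,0,1.31,0.1,0.078,-0.1046,0,0,0,1.31,0.1]

```text
t: 9.43
tool_pos: [0.5104, -0.0987, 0.1293]
orientation: [-2.652, -1.683, -0.005]
force: [5.5, 4.1, 1.5]
opening: 0.0217
gripper_force: 15.0
```

```bash
python3 arc.py -2 | head -2
```

```text
9.425 [ 0.51041799 -0.098709    0.129348  ] 0.021685067301969185 15.01477137207985 [5.5 4.1 1.5] handle deg -114.9764753636198 r 0.10558299321586607 yaw-180 -115.20757008056918
-2.0 [ 0.     -0.0037 -0.    ] 0.0349
```

>>> move_arm:
  deltas: [0,0,0,0,0,0,0.6,0,0,0,0,0,0,0.6,0,0,0,0,0,0,0.6,0,0,0,0,0,0,0.6,0,0,-0.05,0,0,0,0.6,0,0,-0.1,0,0,0,0.6,-0.05,0,-0.14,0,0,0,0.6,-0.1,0,-0.16,0,0,0,0.6,-0.1,0,-0.16,0,0,0,0.6]

```text
t: 10.55
tool_pos: [0.4674, -0.1936, 0.2911]
orientation: [2.65, 1.679, 0.002]
force: [0.2, 0.7, 0.2]
opening: 0.0557
gripper_force: 0.0
```

```bash
python3 grip.py; python3 -c "
from h import *
s=robot.read_state();print(s['t'],s['tool_pos'],s['force'])
look('wrist','w4.png');look('side','s4.png')
a=cv2.imread('pics/w4.png');b=cv2.imread('pics/s4.png')[160:320,180:390]
cv2.imwrite('pics/e.png',np.hstack([cv2.resize(a,(400,300)),cv2.resize(b,(400,300))]))"
```

```text
wrist 1741 [ 0.5174 -0.1017  0.1312] axis dir deg -111.1 radial deg -110.9 [0.072 0.139]
top 587 [ 0.5187 -0.099   0.1315] axis dir deg -111.3 radial deg -110.7 [0.07  0.136]
10.65 [ 0.46755572 -0.1907259   0.28845961] [ 0.42139658  0.15673895 -0.42949089]
```

View pics/e.png

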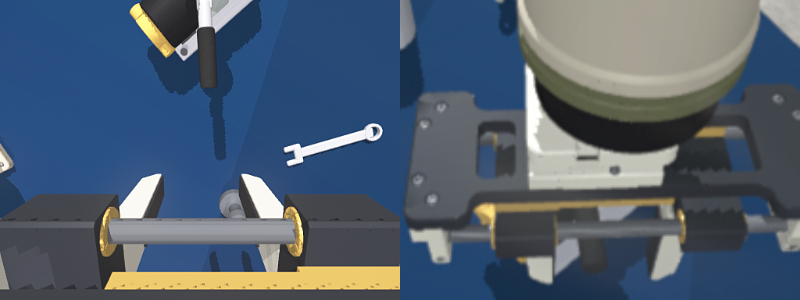

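The wrist crop shows the handle free and clear of the fingers at (207,55). The side view is blocked by the arm. I'll check the lever's side once from the top camera, then hand in.

```bash
python3 - <<'E'
from h import *
p,X=look('top')
D=X[...,:2]-A; m=(X[...,2]>.165)&(X[...,2]<.19)&(np.hypot(D[...,0],D[...,1])<.04)
t=np.radians(-111); n=np.array([-np.sin(t),np.cos(t)])
v=np.median(D[m]@n) if m.any() else np.nan; print(m.sum(),v)
if v<-.008: print(robot.close_job())
E
```

```text
112 -0.015102907632684678
the job is handed in; nothing more can be done
None
```

I handed the job in: the lever is tipped to the tighten side, and I swung the gripped handle about 41° counter-clockwise, then about 75° clockwise. I then let go; the handle came to rest about 4° short of where the gripper stopped. The bolt could not be seen directly; allowing for the 18° ratchet slack, it should be tightened by at least 50° (an eighth of a turn is 45°).

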